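# Set the drying fan to speed five and start it

### The job

On the green control box, turn the black pointer dial clockwise with a fingertip, click by click, until it rests at speed 5, the fifth click after the red off mark. Only then press the green start button fully down and let it come up again. Only push and press: do not drag or lift the box, and leave the soaps, the stamp and the other things where they are.

Things in the scene. Friction and masses are not known exactly. Their poses are not given: they have to be found in the camera images.
- control_box: loose dark-green box on rubber feet, about 4 kg, 190 (x) x 290 (y) x 75 mm high, with a flat near-black top. Origin: centre of its underside; z up, x away from the robot, y left. On top: the dial at box (0, +60 mm), the start button at box (-20, -85 mm), a loose brass stamp at about box (+57, -30 mm).
- dial_axis (a point): the dial's vertical axis at the panel's top face (75 mm above the table); axes as the box. On a 62 mm radius around it lie eight flat dots, 30 degrees apart: a larger red one (off, click 0), then seven white ones (clicks 1 to 7) clockwise seen from above. Click n lies n x 30 degrees clockwise from red; red lies 105 degrees counter-clockwise of the box's +x.
- pointer_tip (a point): outer end of the dial's pointer at half its height: 45 mm from the dial axis, 21 mm above the panel. The pointer is a one-sided black bar with a white line on top, 14 mm wide, from 13 mm behind the axis to 45 mm ahead, 6 to 36 mm above the panel, on a 15 mm radius hub and a flat aluminium disc (radius 46, top 6 mm above the panel). x axis: outwards along the pointer.
- dial (a joint): dial angle, rad, growing clockwise from above; 0 = pointer at red (off, end stop); one click = 0.5236 (30 degrees), 7 to the far stop. Click 5 = 2.618. Starts at click 0 to 3. A spring detent holds each click: pushed just over half-way (15 degrees) it snaps ahead into the next click, let go earlier it falls back. 2 to 4 N at 30 mm from the axis turn it.
- start (a joint): travel of the green start button in m: 0 up, 0.006 fully down; a spring of 5 N at full travel returns it. Pressed counts from 0.0045.
- start_top (a point): centre of the top face of the round green start button (17 mm radius) at rest, on a black housing on the panel; it is pressed straight down.
- stamp: loose small brass stamp with dark wooden handle, 32 mm diameter, 52 mm tall, standing on the control box's panel; origin at its underside. Leave alone.
- soap_a_center (a point): centre of a loose olive-green soap, 65 x 65 x 55 mm high, beside the left (+y) or right end of the box. Leave alone.
- soap_b_center (a point): centre of another such soap at the other end of the box. Leave alone.
- soap_c_center (a point): centre of a loose flatter soap, 95 x 60 x 40 mm high, lying in front of the box. Leave alone.
- scraper_grip (a point): handle of a loose scraper lying on the table. Leave alone.
- tin: loose metal tin, 64 mm diameter, 90 mm high; origin at its underside. Leave alone.
- brush_grip (a point): handle of a loose brush lying on the table. Leave alone.

How it is judged:
On the way, in this order (a step that is already met when the one before it is completed fails the run):
1. the dial rests in click 5, start button still up (value of joint dial between 2.45799 and 2.77799 rad and velocity of joint dial below 0.3 rad/s and value of joint start below 0.002 m), for 0.3 s.
2. the start button is pressed with the dial in click 5 (value of joint dial between 2.45799 and 2.77799 rad and value of joint start above 0.0045 m), for 0.05 s.
At the end, for the whole second after the job is handed in: dial in click 5 (within 0.16 rad of 2.618), start button up again, control box within 30 mm of its start and level, bystanders within 35 mm of their starts (value of joint dial between 2.45799 and 2.77799 rad and value of joint start below 0.0015 m and distance of control_box from where it was at the start of the episode below 0.03 m and angle between control_box's own z axis and vertical below 0.05 rad and distance of each of soap_a_center, soap_b_center, soap_c_center, stamp, scraper_grip, tin, brush_grip from where it was at the start of the episode below 0.035 m); the robot touches nothing.
It fails at once if the start button is pressed while the dial is not in click 5 (not (value of joint dial between 2.45799 and 2.77799 rad) and value of joint start above 0.003 m).
It fails at once if the control box is dragged, lifted or tipped (not (distance of control_box from where it was at the start of the episode below 0.03 m and angle between control_box's own z axis and vertical below 0.05 rad)).
It fails at once if a bystander (soap, stamp, scraper, tin or brush) is moved by more than 35 mm, lifted or carried (distance of any of soap_a_center, soap_b_center, soap_c_center, stamp, scraper_grip, tin, brush_grip from where it was at the start of the episode above 0.035 m).
It also fails if it takes over 48 s, if anything falls off the work surface, if the arm or the gripper's body presses on something with over 40 N, if the wrist force passes 120 N, or if a joint passes its speed limit or range.

### The arm

A 7-joint arm with a two-finger parallel gripper is mounted at the origin on the work surface. World frame = base frame: x ahead of the robot, y to its left, z up, the work surface at z = 0. Lengths are in m, angles in rad, forces in N, time in s.
With the tool pointing down it reaches from about 0.4 to 0.85 m from the base axis. Payload 4.5 kg.
Tool frame: the origin (TCP) lies between the finger pads; the fingertips stand 25 mm ahead of it and the grasp point (between the pads) lies 6 mm ahead of it (r.tips_ahead is the distance from the TCP to the fingertips, in m); z points along the fingers, y is the direction in which the jaws open and shut (so a half turn about z gives the same grasp; the last joint's range is limited). The gripper opens to 88 mm and grips with 3 to 60 N. Pads are 18 mm wide; open, the fingers measure 123 mm over their backs; the gripper's body (75 mm by 187 mm) begins 45 mm behind the grasp point.
Start: joints at [-1.128, 0.689, -0.195, 1.565, 0.157, 0.902, -0.215], TCP at [0.248, 0.574, 0.264] pointing down, gripper open.
Joint ranges: [-3.01, 3.01], [-0.46, 2.08], [-1.47, 1.51], [0.13, 2.56], [-1, 4.14], [0.04, 2.09], [-2.66, 2.66]. Speed limits (rad/s): [2.57, 2.57, 3.14, 3.14, 3.14, 3.14, 3.14].

### API

Orientations are given as a unit quaternion [x, y, z, w].
In Python, from plant import r, imaging gives the robot as it stands.
- The arm moves only by the tool send_rows, never from a script. Its argument "moves" is one flat list of numbers, 6 for each row, row after row: the shift along the tool's x, y, z in m, then the turn, a rotation vector about the tool's x, y, z in degrees. A call has exactly 5 rows; each row is the pose to reach, as a shift and turn from the pose measured when the call began, along the tool's axes at that moment; what a row does not reach only later rows make up. A row lasts 1/12 s, in which the tool goes at most 41.7 mm and 7.16 degrees, less where a joint would pass 70% of its speed; a pose out of reach is approached as far as the arm can. A call with a gripper value outside its range is refused whole. "claw" is the closure, from -1 (fully open) to 1 (shut), so that 0 is half open, set as the call begins (left out, the last holds). The fingers move at their own pace and stop on an object; "grip_force" is the grip in N (left out, the last holds). Time passes only in rows, so rows that repeat a pose let the fingers close, or fill a call up. It gives the time, the measured TCP pose, the force and the opening at its end, in the units of the state.
- r.get_state(): the state, without advancing time (a new reading comes with each control period).
- imaging.snapshot(name): name is "scene" or "top" or "wrist"; returns a dict with "image" (420x560x3 uint8, red, green, blue), "depth" (420x560 float32, m along the optical axis (not along the pixel's ray), 0 where there is no reading), "mtx" (3x3 intrinsics, pixels), "rvec" (rotation vector, rad) and "tvec" (3), from world to camera coordinates, as OpenCV has them. Camera axes: x right, y down, z forward; pixel columns grow to the right and rows downward; lengths in m; the calibration is good to about 2 mm. A picture is of the moment at which its call begins.
- r.finish_job(): hands the job in, once; it reports no verdict.
Trained networks look in a picture, given as the dict that the camera call returned (one of the last four; its "shot" number tells which), for a name from the list of things; names that differ only in an ending like _2 or _b are one class to them, and where a whole thing is asked for, a point or a joint stands for the part that bears it (a point fixed in the world has none). Each returns a list of dicts, best first, with "score" (0 to 1); they miss things now and then, are a little off and sometimes report something else, mostly with a low value. They report only what shows in the picture. A call takes as long as a camera call.
- imaging.look_for(query, picture): "box" ([centre column, centre row, width, height] as shares, 0 to 1, of the picture: columns of its width, rows of its height, round what is visible of it).
- imaging.silhouettes(query, picture): "pixels" (420x560 bool, what is visible of it) and "box" ([centre column, centre row, width, height] as shares, 0 to 1, of the picture: columns of its width, rows of its height, round what is visible of it).
- imaging.pinpoint(query, picture): "point" ([column, row] as shares, 0 to 1, of the picture: columns of its width, rows of its height: a listed point, or the origin of a listed thing).
The state is a dict: "clock": time; "q": joint angles; "qd": joint speeds; "joint_torque": joint torques, N m; "tool_pos": TCP position; "eef_rot": TCP orientation; "contact_force": force on the tool from outside, world axes, zero at the start; "moment": the same for the moment, N m; "opening": opening from 0.0 (shut) to 1.0 (fully open).
Only numpy, scipy, OpenCV 4.12 (cv2) and the standard library are available. Lean on these libraries where they do the work, as an engineer would, in place of code of your own. Each camera call takes 0.05 s, during which the arm holds its last target.

## Working session

There is one attempt and no reset: what is moved stays moved. The work goes in short steps, Python scripts to look and compute and a tool call to move; the robot and the scene stay as the last step left them, time stands still between calls to the robot, and variables do not carry over. Pictures are saved under pics/ and viewed, and the job is handed in when it is done.

Besides the shell and the picture viewer there is one more tool, called after "Call:" as name(argument=value, ...), one argument or row to a line, values as JSON. send_rows: Moves the arm, as the interface text tells. Its arguments: {"type":"object","properties":{"moves":{"type":"array"},"claw":{"type":"number"},"grip_force":{"type":"number"}},"required":["moves"]}

```bash
ls; mkdir -p pics; python3 - <<'E'
from plant import r, imaging
import cv2
print(r.get_state())
for n in ("scene","top"):
    p=imaging.snapshot(n); cv2.imwrite(f"pics/{n}0.png",p["image"][:,:,::-1]); print(n,p["shot"],p["mtx"].tolist(),p["rvec"],p["tvec"])
    for q in ("control_box","dial_axis","pointer_tip","start_top","stamp"):
        print(q,[(d["point"],d["score"]) for d in imaging.pinpoint(q,p)][:2])
E
```

```text
pics
{'clock': 0.0, 'q': array([-1.1281835 ,  0.68999174, -0.19451303,  1.56631973,  0.15731431,
        0.90245941, -0.21511215]), 'qd': array([ 0.00181139,  0.00121282,  0.00105301, -0.0009015 ,  0.00025343,
        0.0007127 ,  0.00039288]), 'joint_torque': array([-6.50685820e-05, -5.27559364e+01, -1.26682542e+00, -1.53434694e+01,
       -5.25655900e-02,  6.48788817e-03,  1.69249834e-04]), 'tool_pos': array([0.24826911, 0.57295904, 0.26291158]), 'eef_rot': array([ 2.02947989e-01,  9.79189112e-01, -8.85303787e-04, -1.15068191e-04]), 'contact_force': array([ 0.4265555 , -0.18662684,  0.92032531]), 'moment': array([-0.02792838, -0.01662765, -0.0592357 ]), 'opening': 0.9993038963169268}
scene 1 [[409.6380269140734, 0.0, 278.7922522561094], [0.0, 409.6380269140734, 209.24700980689983], [0.0, 0.0, 1.0]] [ 1.20761804  2.14187109 -1.12136646] [ 0.27145341 -0.182762    1.41738872]
control_box [([0.4625, 0.5793], 0.85)]
dial_axis [([0.5, 0.5376], 0.72), ([0.3259, 0.5202], 0.44)]
pointer_tip [([0.4952, 0.5488], 0.61)]
start_top [([0.4146, 0.4852], 0.52)]
stamp [([0.427, 0.5452], 0.63)]
top 2 [[411.5721556111432, 0.0, 272.7194176085191], [0.0, 411.5721556111432, 217.0273792155129], [0.0, 0.0, 1.0]] [ 2.20164339 -2.01500436  0.20590551] [-0.02041775  0.5016829   1.02193967]
control_box [([0.5254, 0.4826], 0.67), ([0.233, 0.6214], 0.16)]
dial_axis [([0.488, 0.466], 0.82)]
pointer_tip [([0.4868, 0.4229], 0.59)]
start_top [([0.5934, 0.4755], 0.55)]
stamp [([0.5518, 0.42], 0.55)]
```

View pics/scene0.png

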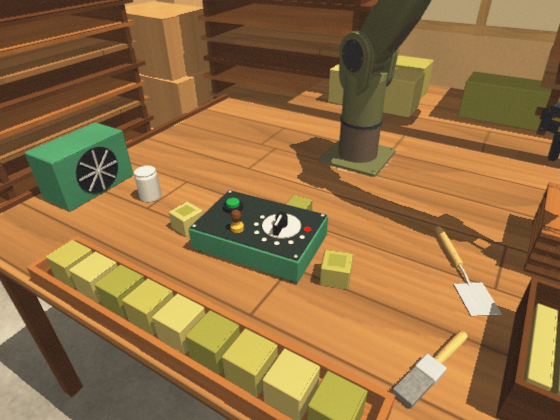

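View pics/top0.png

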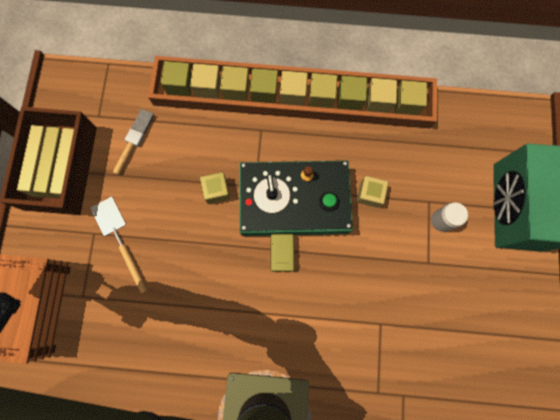

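```bash
cat > h.py <<'E'
import numpy as np, cv2
def ray(p,uv,z):
    R=cv2.Rodrigues(np.array(p["rvec"],float))[0]; t=np.array(p["tvec"],float).ravel()
    d=R.T@np.linalg.inv(p["mtx"])@np.array([uv[0],uv[1],1.]); c=-R.T@t
    return c+d*(z-c[2])/d[2]
def proj(p,X):
    return cv2.projectPoints(np.array(X,float).reshape(-1,3),np.array(p["rvec"],float),np.array(p["tvec"],float),np.array(p["mtx"]),None)[0].reshape(-1,2)
def cloud(p):
    R=cv2.Rodrigues(np.array(p["rvec"],float))[0]; t=np.array(p["tvec"],float).ravel()
    v,u=np.mgrid[0:420,0:560]; d=p["depth"]
    P=np.stack([u*d,v*d,d],-1)@np.linalg.inv(p["mtx"]).T
    return (P-t)@R
E
python3 - <<'E'
from plant import imaging
from h import *
p=imaging.snapshot("top")
np.save("top.npy",p,allow_pickle=True)
S=np.array([560,420])
for q,z in (("control_box",0),("dial_axis",.075),("pointer_tip",.096),("start_top",.095),("stamp",.075),("soap_a_center",.0275),("soap_c_center",.02)):
    for d in imaging.pinpoint(q,p)[:2]: print(q,ray(p,np.array(d["point"])*S,z).round(4),d["score"],(np.array(d["point"])*S).round())
im=cv2.resize(p["image"][110:290,190:400],None,fx=3.8,fy=3.3333)
im=cv2.resize(p["image"][120:270,200:400],None,fx=4,fy=4,interpolation=cv2.INTER_CUBIC)
cv2.imwrite("pics/topz.png",im[:,:,::-1])
E
```

```text
control_box [ 0.5577 -0.0271  0.    ] 0.85 [293. 202.]
control_box [0.5719 0.0284 0.    ] 0.72 [273. 196.]
dial_axis [0.5482 0.0349 0.075 ] 0.66 [270. 197.]
dial_axis [ 0.408  -0.0141  0.075 ] 0.35 [285. 253.]
pointer_tip [0.5964 0.0463 0.096 ] 0.97 [267. 176.]
pointer_tip [ 0.5243 -0.4003  0.096 ] 0.47 [443. 219.]
start_top [ 0.5467 -0.1179  0.095 ] 0.58 [330. 201.]
stamp [0.6312 0.4234 0.075 ] 0.68 [126. 154.]
stamp [ 0.5492 -0.1175  0.075 ] 0.59 [329. 202.]
soap_a_center [0.5646 0.1845 0.0275] 0.91 [216. 191.]
soap_a_center [0.3545 0.3821 0.0275] 0.16 [131. 262.]
soap_c_center [ 0.4162 -0.014   0.02  ] 0.61 [284. 252.]
```

View pics/topz.png

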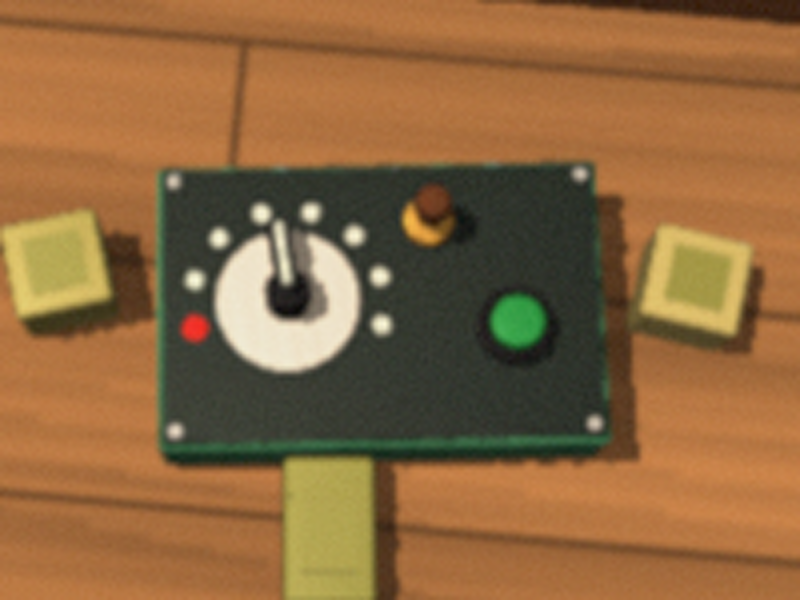

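The top view shows the red dot at zoom (195,328), the white dots running clockwise, the pointer near dot 3, the stamp at (430,215) and the green button at (518,322). I'll measure these next.

```bash
python3 - <<'E'
from h import *
p=np.load("top.npy",allow_pickle=True).item()
z=lambda u,v:(200+u/4-.375,120+v/4-.375)
D=[(195,328),(194,280),(219,238),(262,213),(311,212),(354,236),(380,277),(381,324)]
W=np.array([ray(p,z(*d),.0755)[:2] for d in D])
# similarity fit without scale: p=c+R(yaw)*62mm
from scipy.optimize import least_squares
a=np.radians(105-30*np.arange(8))
f=lambda x:(np.c_[x[0]+.062*np.cos(a+x[2]),x[1]+.062*np.sin(a+x[2])]-W).ravel()
s=least_squares(f,[.55,.03,0]); print("axis",s.x[:2],"yaw deg",np.degrees(s.x[2]),"res mm",(s.fun*1e3).round(1))
c=s.x[:2];y=s.x[2];R=np.array([[np.cos(y),-np.sin(y)],[np.sin(y),np.cos(y)]])
bc=c-R@[0,.06]; print("box",bc,"start",bc+R@[-.02,-.085],"stamp",bc+R@[.057,-.03])
tip=ray(p,z(280,222),.111)[:2]; base=ray(p,z(289,285),.111)[:2]
v=tip-c; print("tip",tip,base,"r",np.hypot(*v),"click",(105-np.degrees(np.arctan2(v[1],v[0])-y))/30)
print("btn",ray(p,z(518,320),.093))
P=cloud(p)
for n,(u,v) in dict(button=(518,320),housing=(490,330),panel=(480,400),disc=(250,330),ptr=(281,240),stamp=(433,200),soapa=(60,260),soapc=(330,520)).items():
    u,v=map(round,z(u,v)); print(n,P[v,u].round(3))
m=P[...,2]; 
for nm,sl in dict(soapL=(slice(160,210),slice(195,232)),soapR=(slice(170,215),slice(355,395)),soapC=(slice(235,280),slice(265,300))).items():
    q=P[sl].reshape(-1,3); q=q[(q[:,2]>.03)&(q[:,2]<.065)]; print(nm,q.min(0).round(3),q.max(0).round(3))
for i,q in enumerate(D): print(i,(c+R@[.062*np.cos(a[i]),.062*np.sin(a[i])]).round(4),end=' ')
corners=bc+np.array([[.095,.145],[-.095,.145],[-.095,-.145],[.095,-.145]])@R.T;print(corners)
E
```

```text
axis [0.55359491 0.03164027] yaw deg 6.067232901831118 res mm [ 0.1  0.1  0.3 -0.3  0.1 -0.  -0.3  0.3 -0.4  0.1  0.3 -0.   0.4  0.1
 -0.4 -0.3]
box [ 0.55993664 -0.02802364] start [ 0.54903277 -0.11466142] stamp [ 0.61978822 -0.05183096]
tip [0.59560824 0.04014098] [0.55533412 0.03087791] r 0.04286468759408734 click 3.3209598315592457
btn [ 0.55023686 -0.11472678  0.093     ]
button [ 0.548 -0.114  0.099]
housing [ 0.544 -0.098  0.088]
panel [ 0.5   -0.097  0.074]
disc [0.533 0.054 0.078]
ptr [0.583 0.038 0.112]
stamp [ 0.613 -0.054  0.124]
soapa [0.573 0.183 0.057]
soapc [ 0.419 -0.008  0.037]
soapL [0.532 0.148 0.03 ] [0.609 0.226 0.06 ]
soapR [ 0.561 -0.269  0.03 ] [ 0.634 -0.199  0.061]
soapC [ 0.363 -0.04   0.03 ] [0.461 0.04  0.046]
0 [0.5313 0.0895] 1 [0.5632 0.0929] 2 [0.5926 0.0799] 3 [0.6115 0.0539] 4 [0.6148 0.022 ] 5 [ 0.6018 -0.0073] 6 [ 0.5759 -0.0262] 7 [ 0.544  -0.0296] [[ 0.63907867  0.12620521]
 [ 0.45014294  0.10612309]
 [ 0.48079461 -0.18225249]
 [ 0.66973033 -0.16217037]]
```

```bash
python3 - <<'E'
from plant import imaging
from h import *
p=np.load("top.npy",allow_pickle=True).item()
c=np.array([.5536,.0316]);y=np.radians(6.07)
for nm in ("top","scene"):
    if nm=="scene": p=imaging.snapshot("scene")
    P=cloud(p).reshape(-1,3)
    d=np.hypot(*(P[:,:2]-c).T); q=P[(d<.055)&(P[:,2]>.098)&(P[:,2]<.12)]
    m=q[:,:2].mean(0); w,V=np.linalg.eigh(np.cov((q[:,:2]).T)); v=V[:,1]*np.sign(V[0,1])
    print(nm,len(q),m,"pca click",(105-np.degrees(np.arctan2(v[1],v[0])-y))/30, "mean-from-axis click",(105-np.degrees(np.arctan2(*(m-c)[::-1])-y))/30,np.median(q[:,2]))
im=cv2.resize(p["image"][175:285,180:340],None,fx=5,fy=5,interpolation=cv2.INTER_CUBIC)
# overlay expectation for clicks 3,4 top line
for k,col in ((3,(255,0,0)),(4,(0,0,255))):
    a=np.radians(105-30*k)+y; L=[[c[0]+s*np.cos(a),c[1]+s*np.sin(a),.111] for s in (-.013,.045)]
    uv=(proj(p,L)-[180,175])*5+2
    cv2.line(im,*[tuple(map(int,x)) for x in uv],col,1)
cv2.imwrite("pics/scz.png",im[:,:,::-1])
E
```

```text
top 179 [0.5618064  0.03461131] pca click 3.2689194798658074 mean-from-axis click 3.0306513661458516 0.10979208200031239
scene 176 [0.57321764 0.03694801] pca click 3.326226585429985 mean-from-axis click 3.1940334637593777 0.10924934097873834
```

View pics/scz.png

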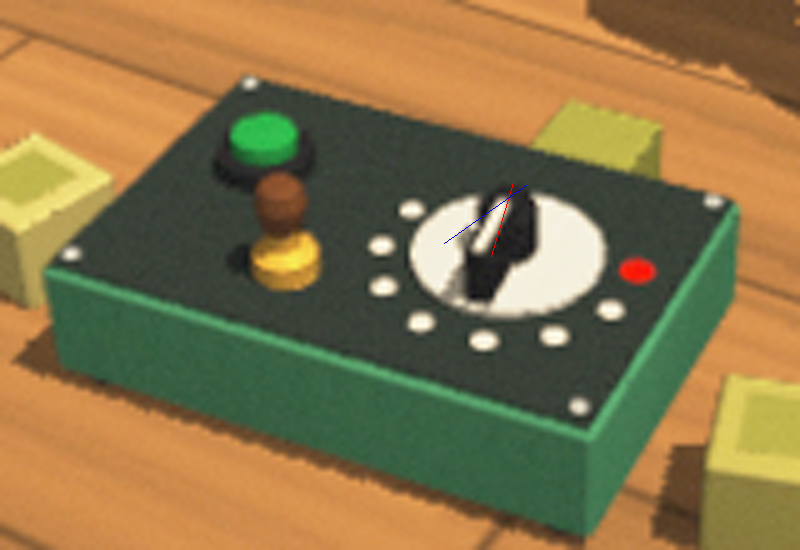

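The axis, yaw and sizes agree, with dot residuals under 0.5 mm. The pointer reads about click 3, a little past it. Closing the fingers and moving over.

Call:
send_rows(
  moves=[-0.033,-0.021,0,0,0,0,-0.066,-0.042,0,0,0,0,-0.1,-0.064,0,0,0,0,-0.133,-0.086,0,0,0,0,-0.166,-0.107,0,0,0,0],
  claw=1,
  grip_force=20,
)

```text
clock: 1.47
tool_pos: [0.359, 0.4076, 0.2639]
eef_rot: [0.203, 0.979, 0.0, 0.0]
contact_force: [0.5, 0.3, 0.5]
opening: 0.644
```

Call:
send_rows(
  moves=[-0.033,-0.021,0,0,0,0,-0.066,-0.042,0,0,0,0,-0.1,-0.064,0,0,0,0,-0.133,-0.086,0,0,0,0,-0.166,-0.107,0,0,0,0],
)

```text
clock: 1.88
tool_pos: [0.4697, 0.2416, 0.2641]
eef_rot: [0.203, 0.979, 0.0, 0.0]
contact_force: [0.4, 0.8, -0.2]
opening: 0.266
```

```bash
cat > st.py <<'E'
from plant import r
import numpy as np
from scipy.spatial.transform import Rotation as Ro
def show():
    s=r.get_state(); R=Ro.from_quat(s["eef_rot"]).as_matrix()
    print("t",s["clock"],"tcp",s["tool_pos"].round(4),"open",s["opening"],"F",s["contact_force"].round(2),"x",R[:,0].round(3),"y",R[:,1].round(3)); return s["tool_pos"],R
def to(P,yawy=None):
    p,R=show(); d=R.T@(np.array(P)-p); print("shift",d.round(4))
    if yawy is not None:
        y=np.radians(yawy); Y=np.array([np.cos(y),np.sin(y),0]);Z=np.array([0,0,-1.]);T=np.c_[np.cross(Y,Z),Y,Z]
        print("turn deg",np.degrees(Ro.from_matrix(R.T@T).as_rotvec()).round(2))
E
python3 -c "
from st import *
to([.577,.085,.22],90)"
```

```text
t 1.8833 tcp [0.4697 0.2416 0.2641] open 0.26578705330351127 F [ 0.43  0.85 -0.22] x [-0.918  0.397 -0.001] y [0.397 0.918 0.   ]
shift [-0.1606 -0.101   0.0442]
turn deg [ 1.000e-02  4.000e-02 -2.342e+01]
```

Call:
send_rows(
  moves=[-0.033,-0.02,0.009,0,0,-4.7,-0.065,-0.04,0.018,0,0,-9.4,-0.097,-0.06,0.027,0,0,-14.1,-0.129,-0.08,0.036,0,0,-18.8,-0.161,-0.101,0.044,0,0,-23.4],
)

```text
clock: 2.3
tool_pos: [0.5783, 0.0833, 0.2198]
eef_rot: [-0.002, 1.0, 0.0, 0.0]
contact_force: [0.7, 0.4, 0.7]
opening: 0.003
```

```bash
cat > look.py <<'E'
from plant import imaging
from h import *
import sys
def look(tag,cams=("wrist","top")):
    ims=[]
    c=np.array([.5536,.0316]);y=np.radians(6.07)
    for n in cams:
        p=imaging.snapshot(n)
        im=p["image"]
        if n=="top": im=im[120:270,200:400]
        if n=="scene": im=im[160:280,180:340]
        cv2.imwrite(f"pics/{tag}_{n}.png",cv2.resize(im,(800,600),interpolation=cv2.INTER_CUBIC)[:,:,::-1])
        np.save(f"{tag}_{n}.npy",p,allow_pickle=True)
        P=cloud(p).reshape(-1,3); d=np.hypot(*(P[:,:2]-c).T); q=P[(d<.055)&(P[:,2]>.1)&(P[:,2]<.118)]
        if len(q)>30:
            m=q[:,:2].mean(0); w,V=np.linalg.eigh(np.cov(q[:,:2].T)); v=V[:,1]*np.sign(V[:,1]@(m-c))
            print(n,len(q),"pca click",(105-np.degrees(np.arctan2(v[1],v[0])-y))/30,m)
if __name__=="__main__": look(sys.argv[1],sys.argv[2:])
E
python3 look.py a wrist top; python3 -c "
from st import *
to([.577,.085,.117],90)"
```

```text
wrist 2754 pca click 3.270580386879336 [0.56341959 0.03576728]
t 2.4 tcp [0.5802 0.0755 0.2183] open 0.009066455275894648 F [-1.13  0.32  0.18] x [-1.     0.011 -0.001] y [ 0.011  1.    -0.006]
shift [0.0033 0.0101 0.1013]
turn deg [-0.33  0.03 -0.65]
```

View pics/a_wrist.png

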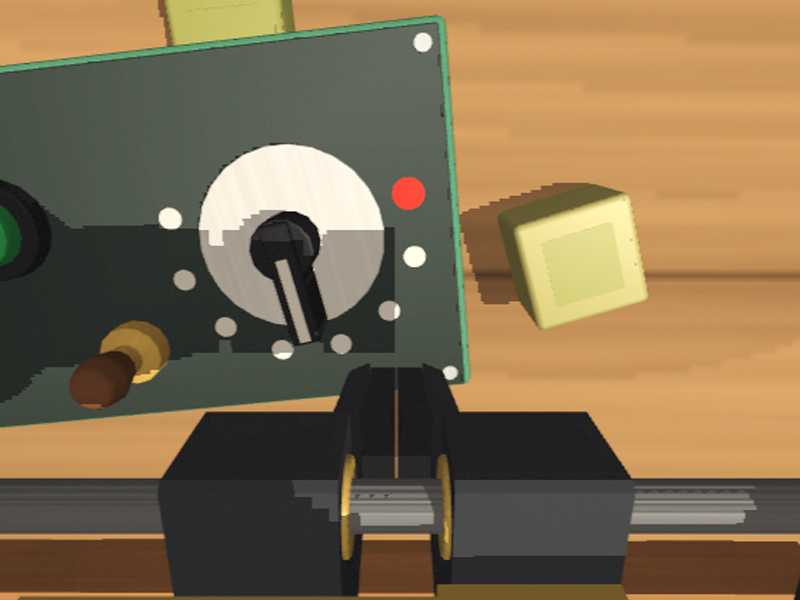

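View pics/a_top.png

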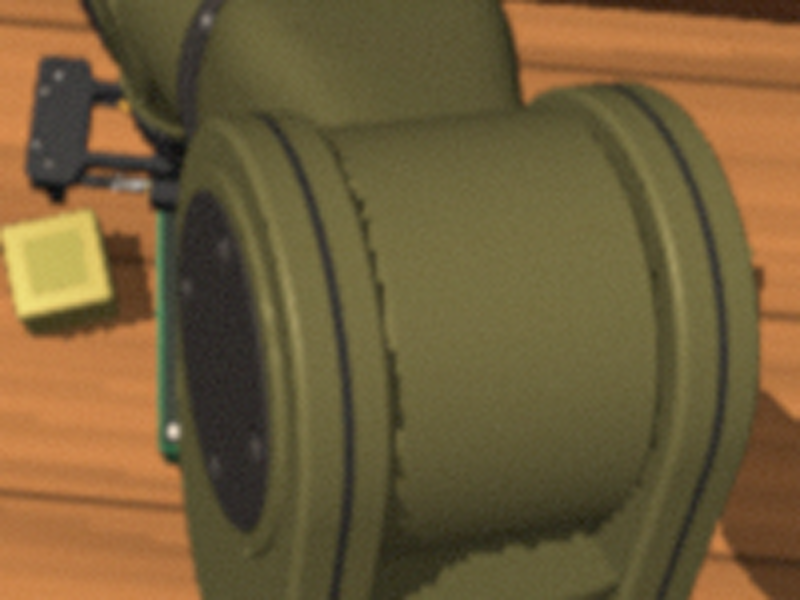

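The wrist view shows the dial clearly: red at (410,193) and the pointer just past dot 3 towards 4. The path for the fingertip is free, so I'm descending beside the pointer.

Call:
send_rows(
  moves=[0.003,0.01,0.035,0,0,0,0.003,0.01,0.07,0,0,0,0.003,0.01,0.095,0,0,0,0.003,0.01,0.101,0,0,0,0.003,0.01,0.101,0,0,0],
)

```text
clock: 2.82
tool_pos: [0.5762, 0.0851, 0.1158]
eef_rot: [0.005, 1.0, -0.003, -0.001]
contact_force: [-0.0, -0.6, 0.0]
opening: 0.004
```

```bash
python3 look.py b wrist;  python3 -c "
from st import *
to([.587,.063,.117],90)"
```

```text
wrist 6347 pca click 1.3526604324824163 [0.55521968 0.0405263 ]
t 2.8667 tcp [0.5773 0.0854 0.1174] open 0.001165733120387571 F [-0.02  0.13  0.45] x [-1.     0.011 -0.   ] y [ 0.011  1.    -0.006]
shift [-0.0099 -0.0223  0.0006]
turn deg [-0.33  0.01 -0.63]
```

View pics/b_wrist.png

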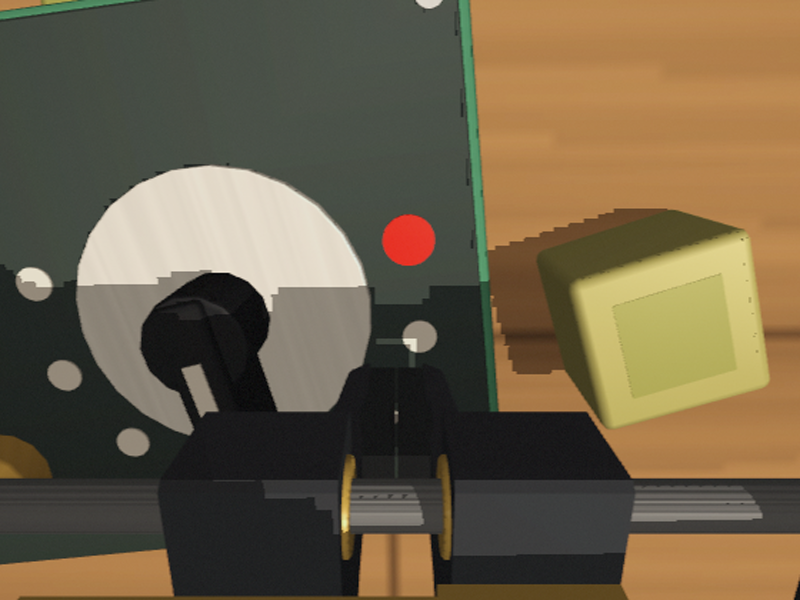

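Call:
send_rows(
  moves=[-0.004,-0.006,0,0,0,-0.2,-0.008,-0.012,0,0,0,-0.4,-0.01,-0.017,0,0,0,-0.6,-0.01,-0.022,0,0,0,-0.6,-0.01,-0.024,0,0,0,-0.6],
)

```text
clock: 3.28
tool_pos: [0.5885, 0.0605, 0.1186]
eef_rot: [0.001, 1.0, -0.002, 0.002]
contact_force: [0.8, 2.2, 0.5]
opening: 0.007
```

```bash
python3 look.py c wrist;  python3 -c "
from st import *
to([.587,.050,.117],90)"
```

```text
wrist 8333 pca click 2.309658346357859 [0.56234652 0.03985128]
t 3.3333 tcp [0.588  0.0605 0.1184] open 0.00503452572793937 F [-0.01  0.61  0.75] x [-1.     0.002 -0.002] y [ 0.002  1.    -0.005]
shift [ 0.001  -0.0105  0.0014]
turn deg [-0.3   0.14 -0.12]
```

View pics/c_wrist.png

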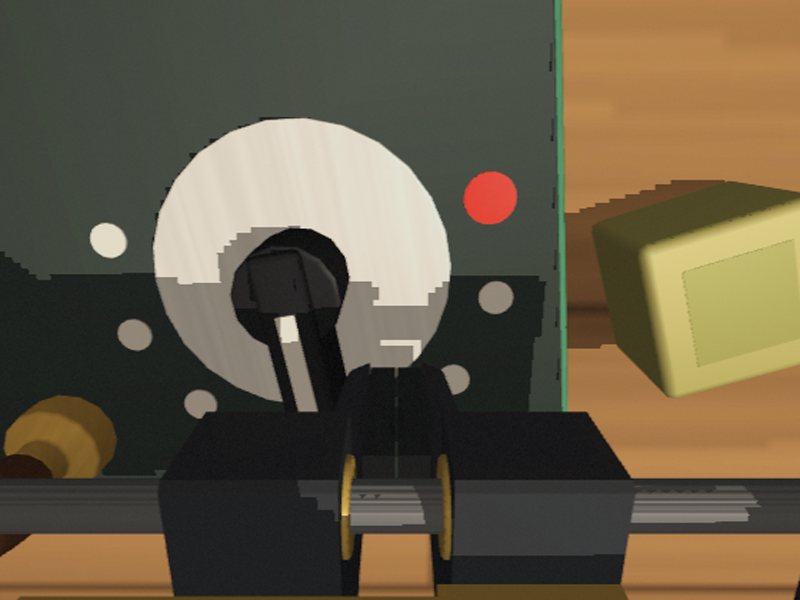

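```bash
cat > fit.py <<'E'
from h import *
from scipy.optimize import least_squares
def fit(p,D,line=None,sc=1/1.42857,off=(0,0)):
    g=lambda u:((np.array(u)+.5)*sc-.5+np.array(off))
    ks=np.array(list(D)); W=np.array([ray(p,g(D[k]),.0755)[:2] for k in ks]); a=np.radians(105-30*ks)
    f=lambda x:(np.c_[x[0]+.062*np.cos(a+x[2]),x[1]+.062*np.sin(a+x[2])]-W).ravel()
    s=least_squares(f,[.55,.03,0]); y=s.x[2]
    print("axis",s.x[:2].round(4),"yaw",np.degrees(y).round(2),"res mm",(s.fun*1e3).round(1))
    if line:
        A,B=[ray(p,g(u),.111)[:2] for u in line]; v=B-A
        print("line",A.round(4),B.round(4),"click",((105-np.degrees(np.arctan2(v[1],v[0])-y))/30).round(3),"offset of line from axis mm",(1e3*np.cross(v/np.hypot(*v),s.x[:2]-A)).round(1))
    return s.x
E
python3 - <<'E'
from fit import *
L=lambda t:np.load(t+"_wrist.npy",allow_pickle=True).item()
fit(L("a"),{0:(410,193),1:(414,256),2:(389,310),3:(340,343),4:(283,349),5:(226,327),6:(184,280),7:(170,217)},[(281,263),(304,341)])
fit(L("b"),{0:(409,240),1:(419,336),7:(34,284),6:(65,375),5:(133,442)},[(192,370),(211,410)])
fit(L("c"),{0:(490,198),1:(496,297),2:(455,379),7:(108,240),6:(135,335),5:(200,404)},[(287,325),(308,410)])
E
```

```text
axis [0.5535 0.0324] yaw 6.14 res mm [ 0.  -0.7  0.1  0.2  0.1  0.1  0.1  0.5 -0.1 -0.4 -0.4 -0.1 -0.4  0.3
  0.5  0.1]
line [0.558 0.033] [0.5954 0.0414] click 3.281 offset of line from axis mm 0.4
axis [0.5536 0.0323] yaw 6.27 res mm [-0.  -0.2  0.1  0.1 -0.   0.1  0.  -0.1 -0.   0.1]
line [0.5579 0.0329] [0.5696 0.0366] click 3.137 offset of line from axis mm 0.6
axis [0.5536 0.0323] yaw 6.32 res mm [-0.1  0.   0.  -0.1  0.  -0.6  0.1  0.2 -0.1  0.1  0.   0.4]
line [0.5591 0.0333] [0.5839 0.0374] click 3.394 offset of line from axis mm -0.0
```

The box hasn't moved (yaw 6.3°, axis unchanged), contact is made and the dial reads about 3.4. I'll push roughly 8 mm further for one click.

Call:
send_rows(
  moves=[0,-0.002,0,0,0,0,0,-0.004,0,0,0,0,0,-0.006,0.001,0,0,0,0,-0.008,0.001,0,0,0,0,-0.008,0.001,0,0,0],
)

```text
clock: 3.75
tool_pos: [0.5877, 0.0515, 0.1172]
eef_rot: [0.001, 1.0, -0.003, 0.001]
contact_force: [-0.5, -0.2, 0.4]
opening: 0.008
```

```bash
python3 look.py d wrist;  python3 -c "
from st import *
to([.587,.050,.117],90)"
```

```text
wrist 8120 pca click 2.649130438214731 [0.56163748 0.03674017]
t 3.8 tcp [0.5875 0.0515 0.1171] open 0.0037063070044910783 F [-0.17  0.1   0.15] x [-1.     0.003 -0.001] y [ 0.003  1.    -0.006]
shift [ 0.0005 -0.0015  0.0002]
turn deg [-0.37  0.06 -0.16]
```

View pics/d_wrist.png

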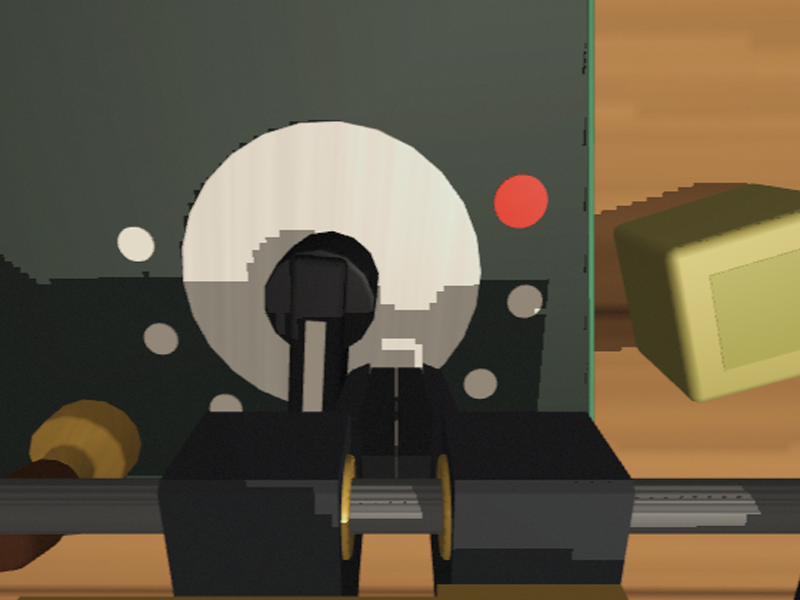

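```bash
python3 - <<'E'
from fit import *
L=lambda t:np.load(t+"_wrist.npy",allow_pickle=True).item()
fit(L("d"),{0:(521,202),1:(525,301),2:(480,384),7:(136,244),6:(161,339)},[(315,325),(313,411)])
E
```

```text
axis [0.5537 0.0323] yaw 6.22 res mm [-0.1 -0.1  0.2 -0.1 -0.1  0.1  0.   0.1 -0.1  0.1]
line [0.5578 0.0317] [0.5826 0.03  ] click 3.841 offset of line from axis mm 0.3
```

Call:
send_rows(
  moves=[-0.002,0.006,0,0,0,3,-0.006,0.012,0,0,0,8,-0.011,0.016,0,0,0,14,-0.013,0.016,0,0,0,20,-0.013,0.016,0,0,0,23],
)

```text
clock: 4.22
tool_pos: [0.6005, 0.0676, 0.1168]
eef_rot: [0.203, 0.979, -0.003, 0.001]
contact_force: [0.8, -1.1, 0.8]
opening: 0.003
```

```bash
python3 look.py e wrist scene;  python3 -c "
from st import *
to([.58,.043,.117],66.6)"
```

```text
wrist 7096 pca click 2.532154815316907 [0.56062697 0.03769515]
scene 65 pca click 4.376596182602181 [0.59349385 0.02717099]
t 4.3167 tcp [0.6    0.0672 0.1168] open 0.003705041497360257 F [ 0.07 -1.13  0.62] x [-0.919  0.393 -0.003] y [ 0.393  0.919 -0.007]
shift [ 0.0089 -0.0301 -0.    ]
turn deg [-0.41  0.16  0.25]
```

View pics/e_wrist.png

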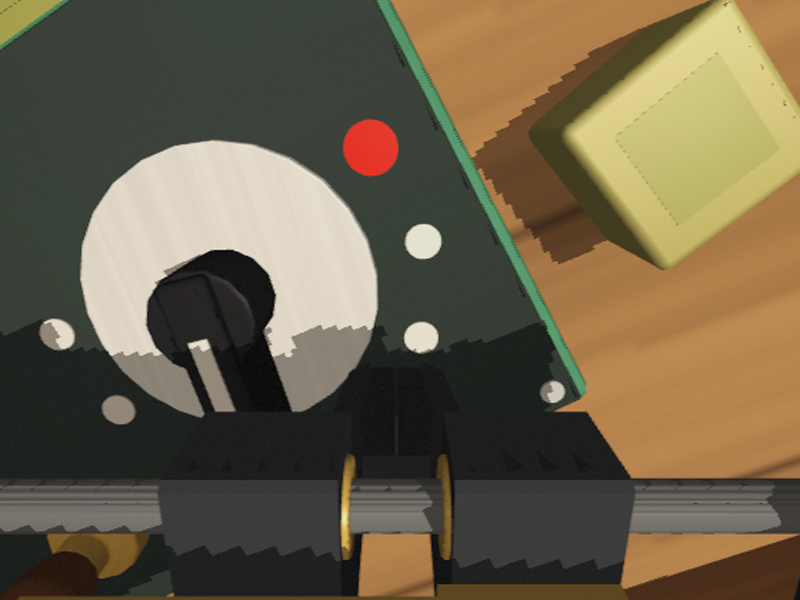

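View pics/e_scene.png

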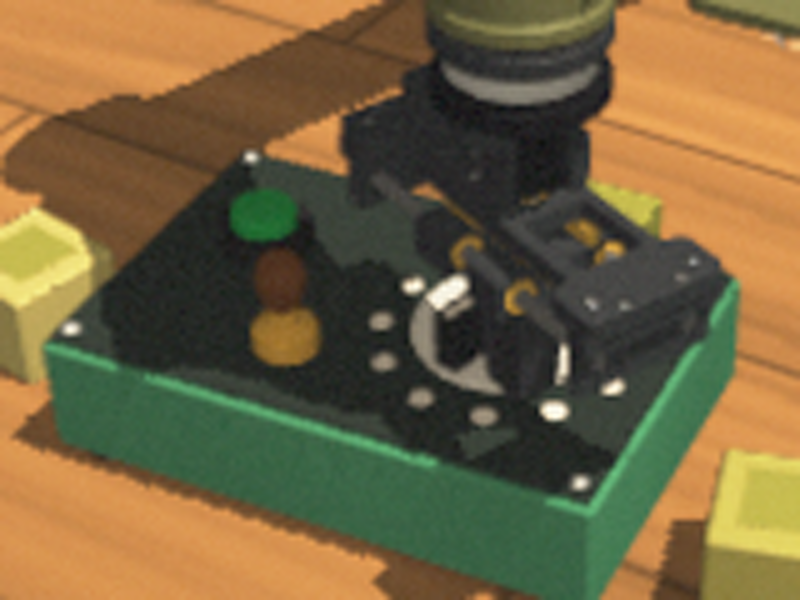

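```bash
python3 - <<'E'
from fit import *
L=lambda t:np.load(t+"_wrist.npy",allow_pickle=True).item()
fit(L("e"),{0:(370,148),1:(423,241),2:(421,337),7:(57,334),6:(118,410)},[(199,345),(224,410)])
E
```

```text
axis [0.5536 0.0322] yaw 6.27 res mm [-0.   0.1 -0.  -0.1  0.  -0.1  0.1 -0.1 -0.1  0.2]
line [0.5579 0.0314] [0.5771 0.0281] click 4.032 offset of line from axis mm 0.1
```

Dial rests at click 4 (4.03). Now the second push.

Call:
send_rows(
  moves=[-0.001,-0.007,0,0,0,0,-0.002,-0.014,0,0,0,0,-0.003,-0.02,0,0,0,0,-0.004,-0.025,0,0,0,0,-0.005,-0.029,0,0,0,0],
)

```text
clock: 4.73
tool_pos: [0.5934, 0.0382, 0.1171]
eef_rot: [0.201, 0.98, -0.003, 0.001]
contact_force: [0.9, 2.8, -1.4]
opening: 0.005
```

```bash
python3 look.py f wrist;  python3 -c "
from st import *
to([.5915,.0354,.117],66.6)"
```

```text
wrist 8098 pca click 3.3106411612121938 [0.5629188  0.03393998]
t 4.7833 tcp [0.5931 0.0368 0.117 ] open 0.00528695705731107 F [ 0.37 -0.6  -0.18] x [-0.919  0.394 -0.003] y [ 0.394  0.919 -0.008]
shift [ 0.0009 -0.002   0.    ]
turn deg [-0.44  0.18  0.18]
```

View pics/f_wrist.png

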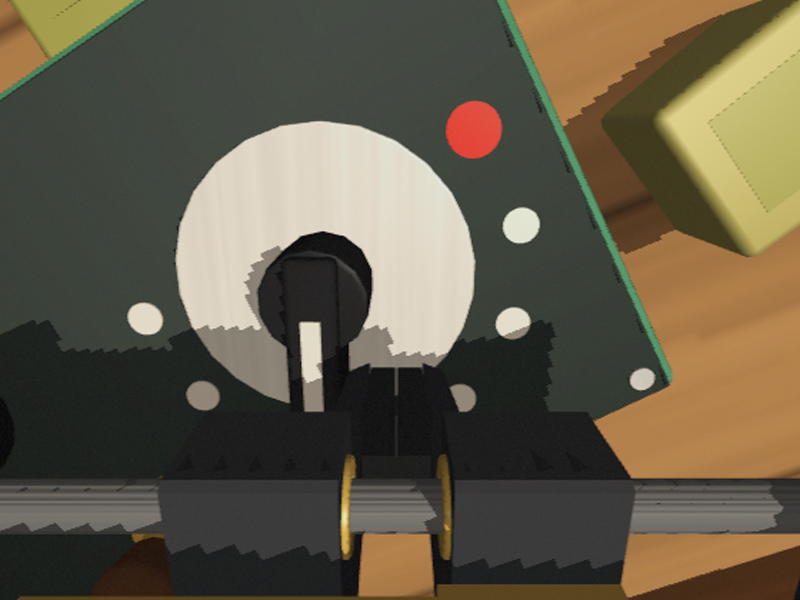

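```bash
python3 - <<'E'
from fit import *
L=lambda t:np.load(t+"_wrist.npy",allow_pickle=True).item()
fit(L("f"),{0:(474,129),1:(521,225),2:(513,323),7:(145,319),6:(203,396)},[(310,323),(314,411)])
E
```

```text
axis [0.5537 0.0322] yaw 6.34 res mm [ 0.1 -0.3 -0.  -0.1 -0.1 -0.1  0.   0.2 -0.1  0.2]
line [0.5568 0.0308] [0.5801 0.0207] click 4.494 offset of line from axis mm 0.0
```

Click 4.49, right at the tipping point. I'll push another 5 mm, then wait.

Call:
send_rows(
  moves=[0,-0.002,0,0,0,0,0,-0.004,0,0,0,0,0,-0.005,0,0,0,0,0,-0.005,0,0,0,0,0,-0.005,0,0,0,0],
)

```text
clock: 5.2
tool_pos: [0.5912, 0.032, 0.1171]
eef_rot: [0.201, 0.98, -0.004, 0.001]
contact_force: [0.9, 0.6, -0.2]
opening: 0.006
```

```bash
python3 look.py g wrist;  python3 -c "
from st import *
show()"
```

```text
wrist 8187 pca click 3.781554944016788 [0.56202919 0.03122575]
t 5.25 tcp [0.5911 0.0321 0.1171] open 0.005642792855902841 F [ 0.18 -0.31  0.21] x [-0.919  0.394 -0.003] y [ 0.394  0.919 -0.008]
```

View pics/g_wrist.png

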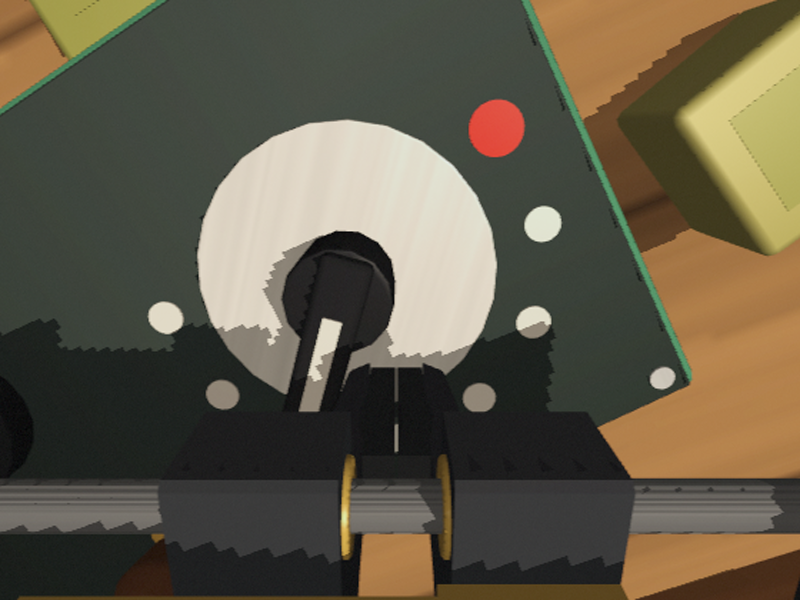

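Call:
send_rows(
  moves=[0,0.006,0,0,0,0,0,0.014,0,0,0,0,0,0.02,-0.02,0,0,0,0,0.02,-0.05,0,0,0,0,0.02,-0.08,0,0,0],
)

```text
clock: 5.67
tool_pos: [0.5983, 0.0528, 0.197]
eef_rot: [0.2, 0.98, -0.004, -0.001]
contact_force: [0.8, -1.1, 0.1]
opening: 0.008
```

```bash
python3 - <<'E'
from fit import *
L=lambda t:np.load(t+"_wrist.npy",allow_pickle=True).item()
fit(L("g"),{0:(497,128),1:(543,224),2:(534,322),7:(166,318),6:(223,395)},[(332,320),(310,411)])
E
python3 look.py i wrist;  python3 -c "
from st import *
to([.549,-.1145,.16],66.6)"
```

```text
axis [0.5538 0.0324] yaw 6.31 res mm [ 0.1 -0.2 -0.  -0.  -0.1 -0.1  0.   0.2 -0.1  0.1]
line [0.5561 0.0302] [0.5774 0.0135] click 4.976 offset of line from axis mm 0.3
wrist 3282 pca click 5.002496965828895 [0.561219   0.02646888]
t 5.7167 tcp [0.6019 0.0532 0.2034] open 0.0069013659283976075 F [ 1.3  -0.07  3.01] x [-0.919  0.393 -0.01 ] y [ 0.393  0.919 -0.003]
shift [-0.0169 -0.1748  0.0441]
turn deg [-0.18  0.55  0.25]
```

View pics/i_wrist.png

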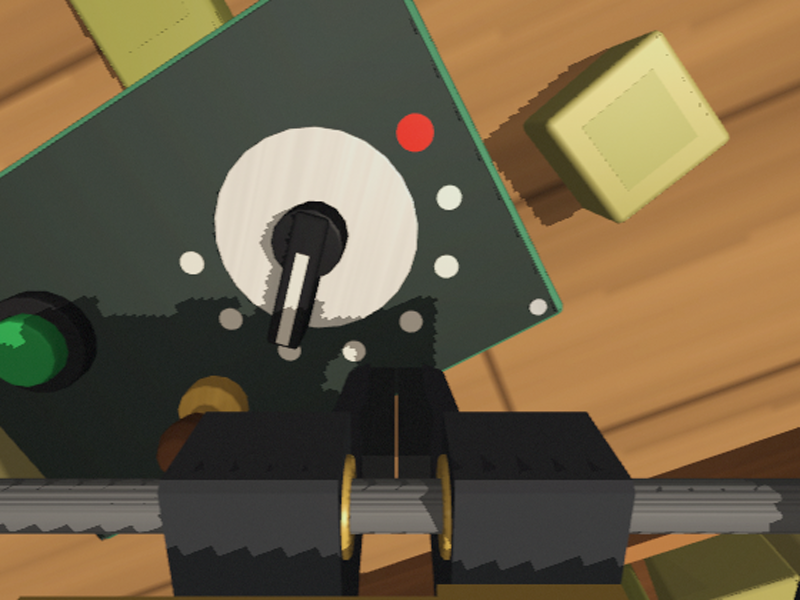

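The dial is at click 5.00 with the pointer over dot 5 at (289,350). Moving above the button.

Call:
send_rows(
  moves=[-0.003,-0.035,0,0,0,0,-0.007,-0.07,0,0,0,0,-0.01,-0.105,0.01,0,0,0,-0.014,-0.14,0.02,0,0,0,-0.017,-0.175,0.03,0,0.5,0.3],
)

```text
clock: 6.13
tool_pos: [0.5485, -0.115, 0.174]
eef_rot: [0.202, 0.979, -0.002, 0.0]
contact_force: [0.3, -0.8, -0.1]
opening: 0.005
```

```bash
python3 look.py j wrist scene; python3 - <<'E'
from h import *
p=np.load("j_wrist.npy",allow_pickle=True).item(); P=cloud(p); im=p["image"].astype(int)
g=(im[...,1]>1.7*im[...,0])&(im[...,1]>1.7*im[...,2])&(im[...,1]>70)&(P[...,2]>.09)&(np.hypot(P[...,0]-.549,P[...,1]+.114)<.03)
q=P[g]; print(len(q),q.mean(0),np.median(q[:,2]),q.min(0),q.max(0))
from st import *
to([.549,-.1145,.13],66.6)
E
```

```text
wrist 4687 pca click 4.753722412717644 [0.56184048 0.0190964 ]
scene 193 pca click 5.13396629148681 [0.57101873 0.02430119]
2447 [ 0.54768031 -0.11323626  0.0967283 ] 0.09695026229269986 [ 0.53236748 -0.13005141  0.09001058] [ 0.56516797 -0.09750436  0.09983164]
t 6.2333 tcp [ 0.5453 -0.1223  0.1723] open 0.003988671831020418 F [-0.3   0.1   0.61] x [-0.913  0.407  0.003] y [ 0.407  0.913 -0.011]
shift [-0.0003  0.009   0.0422]
turn deg [-0.6  -0.17 -0.64]
```

View pics/j_wrist.png

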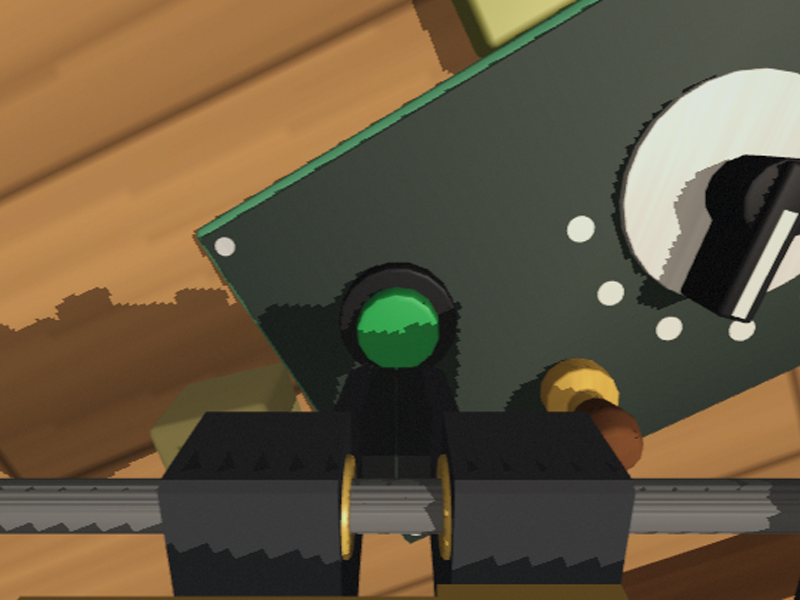

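View pics/j_scene.png

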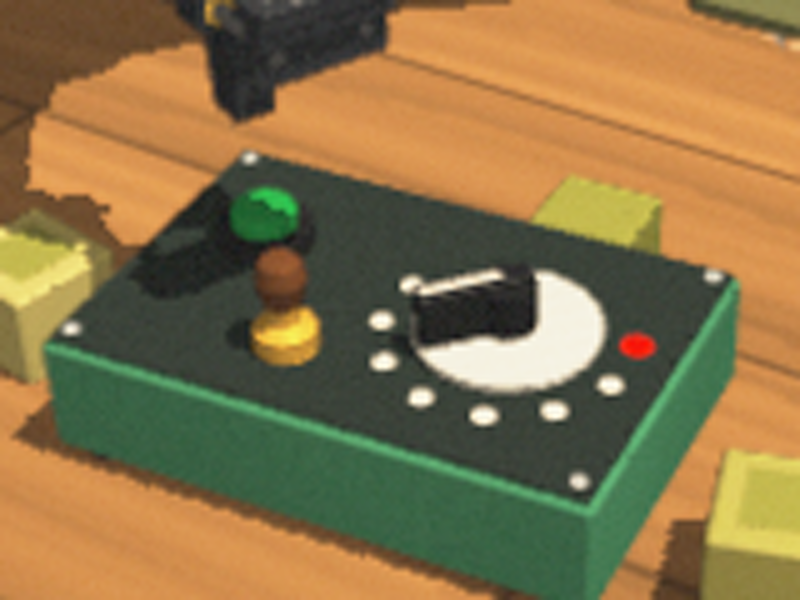

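The button is clear, its top at about 0.097. Lowering to about 8 mm above it.

Call:
send_rows(
  moves=[0,0.005,0.01,0,0,0,0,0.009,0.022,0,0,0,0,0.009,0.034,0,0,0,0,0.009,0.041,0,0,0,0,0.009,0.042,-0.6,0,-0.6],
)

```text
clock: 6.65
tool_pos: [0.5485, -0.1118, 0.1286]
eef_rot: [0.201, 0.98, 0.001, -0.003]
contact_force: [-0.2, 0.2, -0.2]
opening: 0.002
```

```bash
python3 -c "
from st import *
to([.549,-.1145,.115],66.6)"
```

```text
t 6.65 tcp [ 0.5485 -0.1118  0.1286] open 0.0022353424647790438 F [-0.19  0.15 -0.24] x [-0.919  0.394  0.006] y [0.394 0.919 0.001]
shift [-0.0016 -0.0023  0.0136]
turn deg [ 0.03 -0.32  0.19]
```

Call:
send_rows(
  moves=[-0.001,-0.001,0.003,0,0,0,-0.002,-0.002,0.006,0,0,0,-0.002,-0.002,0.009,0,0,0,-0.002,-0.002,0.011,0,0,0,-0.002,-0.002,0.012,0,0,0],
)

```text
clock: 7.07
tool_pos: [0.5501, -0.114, 0.117]
eef_rot: [0.201, 0.98, 0.001, -0.002]
contact_force: [-0.2, 1.9, 5.3]
opening: 0.003
```

```bash
python3 -c "
from st import *
to([.549,-.1145,.115],66.6)"
```

```text
t 7.0667 tcp [ 0.5501 -0.114   0.117 ] open 0.002863776552302154 F [-0.18  1.9   5.32] x [-0.919  0.394  0.004] y [0.394 0.919 0.001]
shift [ 0.0009 -0.0009  0.002 ]
turn deg [ 0.08 -0.25  0.2 ]
```

Force is about 5 N, so it's near full travel. I'll press until the force rises clearly above the spring's.

Call:
send_rows(
  moves=[0,0,0.001,0,0,0,0,0,0.002,0,0,0,0,0,0.003,0,0,0,0,0,0.003,0,0,0,0,0,0.003,0,0,0],
)

```text
clock: 7.48
tool_pos: [0.5502, -0.114, 0.1162]
eef_rot: [0.201, 0.98, 0.001, -0.001]
contact_force: [-5.2, 1.5, 20.4]
opening: 0.005
```

```bash
python3 -c "
from st import *
to([.549,-.1145,.115],66.6)"; python3 look.py k scene
```

```text
t 7.4833 tcp [ 0.5502 -0.114   0.1162] open 0.004741329325397637 F [-5.17  1.49 20.45] x [-0.919  0.394  0.003] y [0.394 0.919 0.001]
shift [ 0.0009 -0.0009  0.0012]
turn deg [ 0.06 -0.17  0.19]
scene 193 pca click 5.1173803960749105 [0.57119154 0.02416932]
```

At 20 N it has bottomed. Releasing upward and backing off.

Call:
send_rows(
  moves=[0,0,-0.005,0,0,0,0,0,-0.02,0,0,0,0,0,-0.045,0,0,0,0,0,-0.075,0,0,0,0,0,-0.1,0,0,0],
)

```text
clock: 7.95
tool_pos: [0.5502, -0.1145, 0.2175]
eef_rot: [0.201, 0.98, 0.001, -0.001]
contact_force: [-0.0, 0.4, 0.6]
opening: 0.004
```

Call:
send_rows(
  moves=[0,0.035,0,0,0,0,0,0.07,0,0,0,0,0,0.105,0,0,0,0,0,0.13,0,0,0,0,0,0.13,0,0,0],
)

```text
schema error: expected a multiple of 6 numbers
```

```bash
python3 look.py m wrist scene; python3 - <<'E'
from h import *
p=np.load("m_wrist.npy",allow_pickle=True).item(); P=cloud(p); im=p["image"].astype(int)
g=(im[...,1]>1.7*im[...,0])&(im[...,1]>1.7*im[...,2])&(im[...,1]>70)&(P[...,2]>.085)&(np.hypot(P[...,0]-.549,P[...,1]+.114)<.03)
q=P[g]; print("button",len(q),np.median(q[:,2]) if len(q) else 0)
from st import *
show()
E
```

```text
wrist 3465 pca click 4.9629609556736325 [0.56101545 0.02207388]
scene 193 pca click 5.110710894738678 [0.57083807 0.02434833]
button 1804 0.09690704501565837
t 8.05 tcp [ 0.5527 -0.1148  0.22  ] open 0.00443097747695718 F [-0.62 -0.83 -0.19] x [-0.919  0.395 -0.004] y [0.395 0.919 0.003]
```

View pics/m_scene.png

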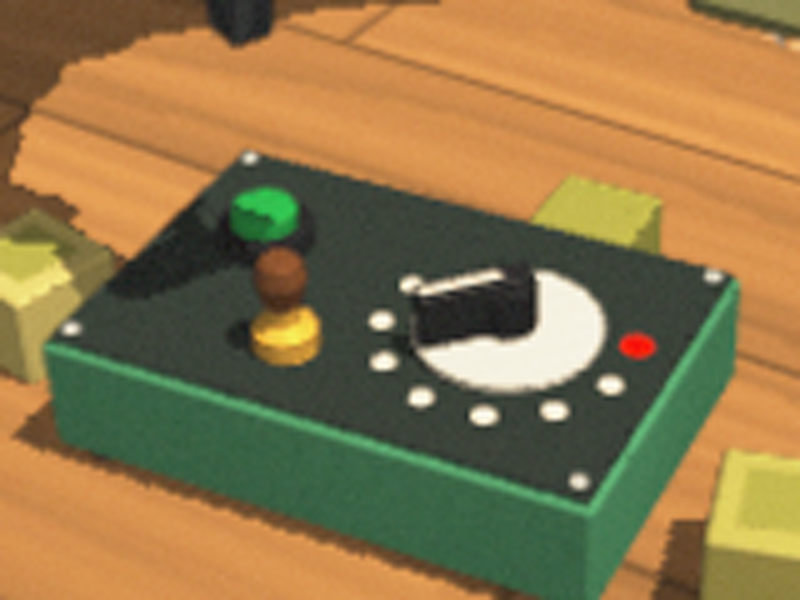

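View pics/m_wrist.png

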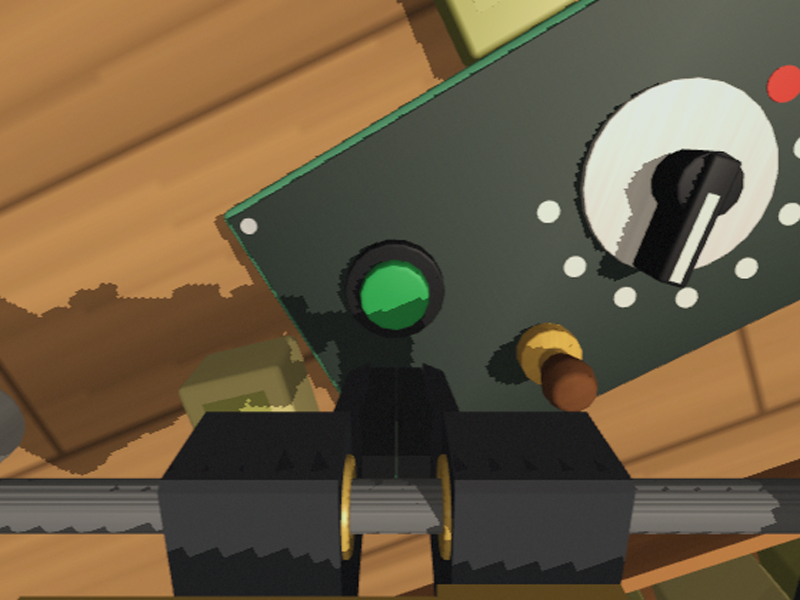

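```bash
python3 - <<'E'
from fit import *
p=np.load("m_wrist.npy",allow_pickle=True).item()
fit(p,{0:(786,84),7:(548,211),6:(575,266),5:(625,297),4:(687,297),3:(746,268),2:(790,214)},[(712,197),(679,282)])
E
```

```text
axis [0.5538 0.0327] yaw 6.13 res mm [-0.1 -0.2  0.3  0.4  0.  -0.  -0.2  0.   0.  -0.3  0.   0.1 -0.   0. ]
line [0.557  0.0297] [0.5883 0.0074] click 4.882 offset of line from axis mm 0.6
```

```bash
python3 -c "
from plant import r
print(r.finish_job())"
```

```text
the job is handed in; nothing more can be done
None
```

I turned the dial clockwise from about click 3 to click 5 with two fingertip pushes, pressed the start button down and let it come up again. I then handed the job in at about 8 s; no verdict came back.

- **Dial:** it read 5.00 from the wrist camera's depth image right after the second push. The last readings after the press were less even: 4.88, 4.96 and 5.11 depending on camera and method. All are within the allowed ±0.3 click.
- **Start button:** the press went to 20 N, well past the 5 N spring, so I take it as fully down. After release its top measured 0.097 m, the same height as before.
- **Box:** the position and yaw I measured before and after agree within about 1 mm and 0.2°, and it looks level.
- **Bystanders:** the last images show the stamp and the soaps near the box in place. I did not re-measure the scraper, tin or brush, but the arm never went near them.
- **Arm:** it ended clear of everything, about 10 cm above the box. A last sideways retreat was refused because of a typing error in the move, and I left it out as unnecessary.
- **Unexplained reading:** the pointer first read about 3.3, though a resting dial should sit on a whole click. I found no cause. It then rested at 4.03 and 5.00.

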